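Roll a soapstone bar into the rasping cradle

TASK

The round soapstone bar lying on the bench is the next piece to be rasped: with your fingertips roll it by its side along the bench, up the cradle's ramp and down into the V, then push it endwise along the V until its far end butts against the end stop. Push gently from outside only, because the stone is soft: never take the bar between the fingers and never lift it. Leave everything else on the bench where it stands, and finish with the hand clear.

Things in the scene. Friction and masses are not known exactly. Their poses are not given: they have to be found in the camera images.
- bar: Loose round bar of pale cream soapstone, 48 mm in diameter, 140 mm long, 0.6 to 0.8 kg, lying right of the cradle, roughly parallel to the V; the only round bar. Origin at its very centre (24 mm above the bench); x runs along the bar, away from the robot; y and z turn as it rolls. It rolls easily and soon rests when let go; slippery (friction about 0.3).
- bar_near (a point): Point on the bar's axis 45 mm from its middle towards the end nearer to the robot (that end's flat face lies 25 mm farther on).
- bar_far (a point): Point on the bar's axis 45 mm from its middle towards the end farther from the robot (that end's flat face lies 25 mm farther on).
- cradle: Fixed pale wooden V-cradle (V-block) bolted to the bench. Origin on the bench under the bottom of the V; x runs along the V, away from the robot, y across it to the left. The V's flanks rise at 30 degrees; it runs from x = -130 to +110 mm, its bottom 4 mm above the bench, open at the near end. The left flank rises to 30 mm at y = +45 mm, then a flat shoulder to y = +60 mm.
- cradle_crest (a point): Middle of the crest between ramp and V: 14.4 mm above the bench, at y = -18 mm in the cradle's frame. The ramp rises to it from the bench at y = -78 mm (right side) along the V's whole length; beyond it the right flank falls into the V.
- cradle_stop (a point): Point on the face of the end stop, where the bar's far end butts: x = +110 mm, y = 0, z = 31.7 mm in the cradle's frame. The stop is a dark board across the far end, 44 mm high, 28 mm thick, from y = -56 to +60 mm.
- cradle_seat (a point): Where the bar's centre is when it lies in the V with its far end against the stop: x = +40 mm, y = 0, z = 31.7 mm in the cradle's frame.
- hippo: Bystander: carved pink soapstone hippo, about 140 mm long, 60 mm wide, 72 mm high, standing. Origin under its belly on the bench.
- egg: Bystander: grey stone egg standing on its small ground foot, 52 mm in diameter, 70 mm high. Origin at the centre of its foot.
- mallet: Bystander: acacia mallet lying down, 245 mm long, head 105 x 62 mm and 66 mm high. Origin under its middle on the bench; x points to the head.
- rasp: Bystander: steel half-round rasp with a wooden handle, 305 mm long, 22 mm wide, 23 mm high. Origin under its middle; x points to the blade's tip.
- dish: Bystander: small pink soapstone dish, 90 mm across, 36 mm high. Origin under its middle.
- block: Bystander: sawn square-edged soapstone block, 115 x 55 mm and 50 mm high. Origin under its middle.
There are look-alikes about, which are no part of the job. Leave any black or red look-alike of the bar alone.

How it is judged:
By the outcome, as a careful person would: the job done as asked, in the order asked, and still so for the second after the job is handed in, with the robot touching nothing.
It also fails if it takes over 51 s, if anything falls off the work surface, if the arm or the gripper's body presses on something with over 40 N, if the wrist force passes 120 N, or if a joint passes its speed limit or range.

ROBOT

A 7-joint arm with a two-finger parallel gripper is mounted at the origin on the work surface. World frame = base frame: x ahead of the robot, y to its left, z up, the work surface at z = 0. Lengths are in m, angles in rad, forces in N, time in s.
With the tool pointing down it reaches from about 0.35 to 0.9 m from the base axis. Payload 8.1 kg.
Tool frame: the origin (TCP) lies where the fingers leave the gripper's body, on its centre line; the fingertips stand 66 mm ahead of it and the grasp point (between the pads) lies 47 mm ahead of it; z points along the fingers, y is the direction in which the jaws open and shut (so a half turn about z gives the same grasp; the last joint's range is limited). The gripper opens to 92 mm and grips with 3 to 60 N. Pads are 19 mm wide; open, the fingers measure 130 mm over their backs; the gripper's body (75 mm by 190 mm) begins 47 mm behind the grasp point.
Start: joints at [1.195, 0.434, 0.025, 1.573, -0.012, 1.134, -0.075], TCP at [0.168, -0.602, 0.292] pointing down, gripper open.
Joint ranges: [-2.62, 2.62], [-0.44, 2.09], [-1.27, 1.32], [0.08, 2.57], [-1.32, 4.46], [0.12, 2], [-2.74, 2.74]. Speed limits (rad/s): [2.22, 2.22, 3.01, 3.01, 3.14, 3.14, 3.14].

INTERFACE

Orientations are given as a unit quaternion [w, x, y, z].
In Python, from bench import readout, vision, robot gives the robot as it stands.
- The arm moves only by the tool play_rows, never from a script. Its argument "steps" is text: rows parted by semicolons, each of 7 numbers parted by spaces: the shift along the tool's x, y, z in cm, then the turn, a rotation vector about the tool's x, y, z in rad, then the opening in per cent of the stroke, from 0 (shut) to 100 (fully open). In form: x y z ax ay az fingers; .... A call has 1 to 5 rows; each row shifts and turns the commanded pose from where the row before left it, along the tool's axes as they then stand; what a row does not reach is not made up. A row lasts 1/12 s, in which the tool goes at most 41.7 mm and 7.16 degrees, less where a joint would pass 70% of its speed; a pose out of reach is approached as far as the arm can. A call is refused whole if a number of a shift passes 4.17 or a number of a turn 0.125, either way. A call with a gripper value outside its range is refused whole. The fingers move at their own pace and stop on an object; "grip_force" is the grip in N (left out, the last holds). Time passes only in rows, so rows that do not move let the fingers close. It gives the time, the measured TCP pose, the force and the opening at its end, in the units of the state.
- readout.read_state(): the state, without advancing time (a new reading comes with each control period).
- vision.get_image(name): name is "scene" or "side" or "wrist"; returns a dict with "image" (480x640x3 uint8, red, green, blue), "fx", "fy", "cx", "cy" (pixels), "R" (3x3) and "t" (3): a world point X has camera coordinates R X + t. Camera axes: x right, y down, z forward; pixel columns grow to the right and rows downward; lengths in m; the calibration is good to about 2 mm. A picture is of the moment at which its call begins. There is no depth.
- robot.job_done(): hands the job in, once; it reports no verdict.
The state is a dict: "time": time; "joints": joint angles; "qd": joint speeds; "tau": joint torques, N m; "ee_pos": TCP position; "ee_rot": TCP orientation; "contact_force": force on the tool from outside, world axes, zero at the start; "moment": the same for the moment, N m; "width": finger opening in m.
Only numpy, scipy, OpenCV 4.12 (cv2) and the standard library are available. Lean on these libraries where they do the work, as an engineer would, in place of code of your own. Each camera call takes 0.05 s, during which the arm holds its last target. There are 200 camera calls.

## Working session

There is one attempt and no reset: what is moved stays moved. The work goes in short steps, Python scripts to look and compute and a tool call to move; the robot and the scene stay as the last step left them, time stands still between calls to the robot, and variables do not carry over. Pictures are saved under pics/ and viewed, about 8 in all and at most 12, crops included, and the job is handed in when it is done.

Besides the shell and the picture viewer there is one more tool, called after "Emit:" as a command line: name --argument value ..., lists and objects as JSON in quotes. play_rows: Moves the arm, as the interface text tells. Its arguments: {"type":"object","properties":{"steps":{"type":"string"},"grip_force":{"type":"number"}},"required":["steps"]}

```bash
mkdir -p pics; cat > h.py <<'E'
import numpy as np, cv2
from bench import readout, vision, robot
def snap(n,f):
    d=vision.get_image(n); cv2.imwrite(f'pics/{f}.png',d['image'][:,:,::-1]); np.savez(f'pics/{f}.npz',**{k:d[k] for k in('fx','fy','cx','cy','R','t')}); return d
def load(f): return dict(np.load(f'pics/{f}.npz'))
def proj(d,X):
    c=np.atleast_2d(X)@np.array(d['R']).T+d['t']; return np.c_[d['fx']*c[:,0]/c[:,2]+d['cx'],d['fy']*c[:,1]/c[:,2]+d['cy']]
def ray(d,u,v,z):
    R=np.array(d['R']);o=-R.T@d['t'];r=R.T@np.array([(u-d['cx'])/d['fx'],(v-d['cy'])/d['fy'],1]);return o+r*(z-o[2])/r[2]
E
python3 - <<'E'
from h import *
for n in('scene','side'):
    d=snap(n,n+'0'); print(n,-np.array(d['R']).T@d['t'],d['fx'])
print(readout.read_state())
E
```

```text
scene [1.48046233 0.02506355 1.3194238 ] 611.7589524693792
side [-0.05496973  0.7238758   0.6869861 ] 543.1816464737483
{'time': 0.1, 'joints': array([ 1.19540768,  0.43513227,  0.02498032,  1.57401977, -0.01161445,
        1.13400933, -0.07509612]), 'qd': array([ 0.00209928, -0.00016391, -0.00101177, -0.00213079,  0.00173695,
        0.00174078,  0.00053048]), 'tau': array([ 4.25612438e-03, -6.69130683e+01,  9.89091396e-01, -3.15150261e+01,
       -6.02933415e-02,  3.73373448e-02,  7.96888571e-05]), 'ee_pos': array([ 0.16824087, -0.60153821,  0.29153125]), 'ee_rot': array([-6.94617436e-04,  9.90717749e-01,  1.35933198e-01, -1.55284855e-04]), 'contact_force': array([-0.42592367, -0.06938552, -0.13550862]), 'moment': array([ 0.02745536,  0.01766032, -0.00144064]), 'width': 0.09178174472934438}
```

View pics/scene0.png

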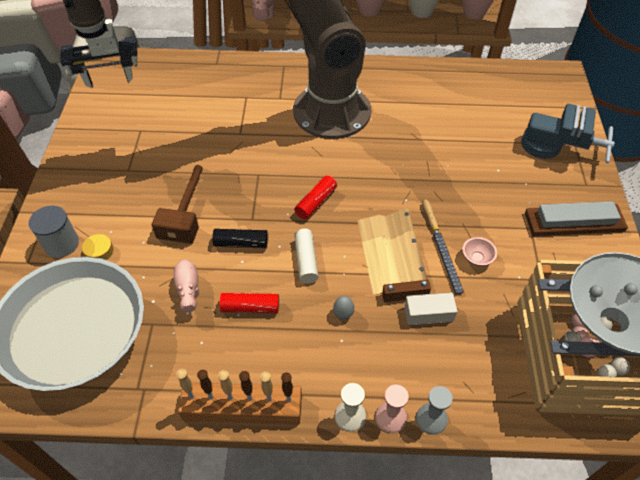

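View pics/side0.png

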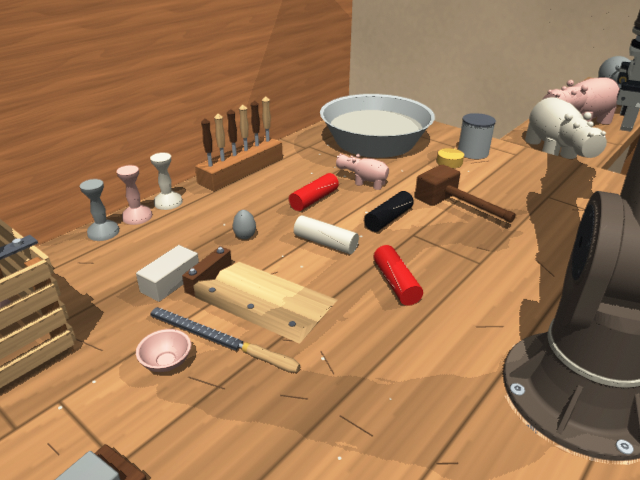

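The scene view shows the cream bar at (306,256) and the cradle at about (395,255), with its dark stop at (407,290). The black bar lies at (240,239), a red one at (316,198) and the egg at (344,307). I'll take enlarged crops to get exact pixels.

```bash
python3 - <<'E'
import cv2
a=cv2.imread('pics/scene0.png')[160:330,220:475]; cv2.imwrite('pics/c1.png',cv2.resize(a,None,fx=3.1,fy=3.1,interpolation=cv2.INTER_CUBIC))
a=cv2.imread('pics/side0.png')[200:370,140:370]; cv2.imwrite('pics/c2.png',cv2.resize(a,None,fx=3.4,fy=3.4,interpolation=cv2.INTER_CUBIC))
E
```

```text
(no output)
```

View pics/c1.png

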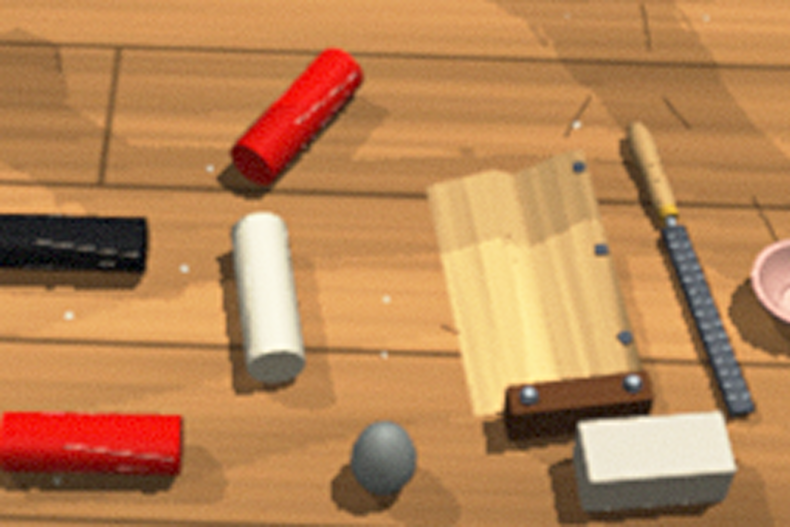

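View pics/c2.png

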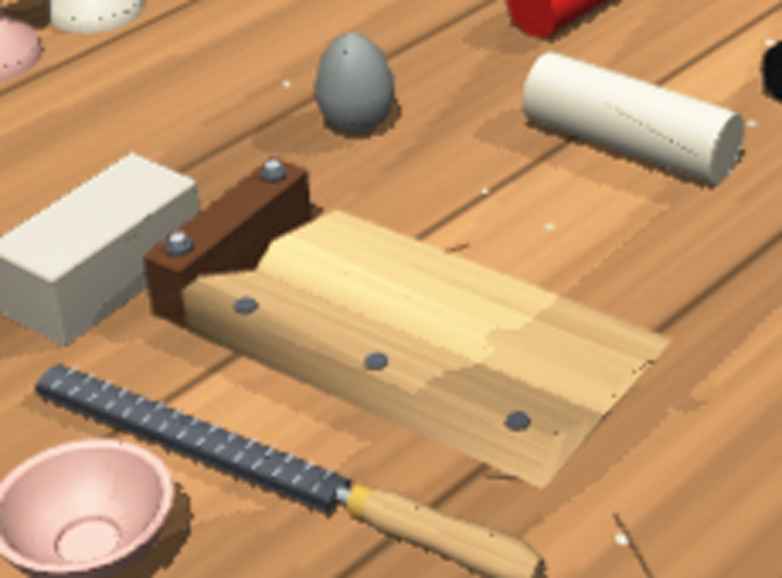

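The crops show these pixel positions:
- **c1 (scene):** cradle ramp corners at (429,187) and (475,415), shoulder at (583,152), and stop top edge from (508,387) to (650,373).
- **c2 (side):** near-end corners at (670,342) and (545,487), shoulder far end at (184,290), ramp far end at (335,211), and stop top corner at (307,175).

The bar is cleanly visible in both, so I'll fit its pose and the cradle's next.

```bash
cat > fit.py <<'E'
from h import *
from scipy.optimize import least_squares, minimize
def fr(p,L): c,s=np.cos(p[2]),np.sin(p[2]); L=np.array(L,float); return np.c_[p[0]+c*L[:,0]-s*L[:,1],p[1]+s*L[:,0]+c*L[:,1],L[:,2]]
def barmask(f,box):
    a=cv2.imread(f'pics/{f}.png'); hsv=cv2.cvtColor(a,cv2.COLOR_BGR2HSV); m=((hsv[:,:,1]<60)&(hsv[:,:,2]>95)).astype(np.uint8)
    k=np.zeros_like(m); x0,y0,x1,y1=box; k[y0:y1,x0:x1]=1; m=cv2.morphologyEx(m*k,cv2.MORPH_CLOSE,np.ones((3,3)))
    n,l,s,_=cv2.connectedComponentsWithStats(m); i=1+np.argmax(s[1:,4]); return (l==i).astype(np.uint8)
def fitbar(views,p0,z=.024,bz=0):
    th=np.linspace(0,2*np.pi,40); pts=[[x,.024*np.cos(t),z+.024*np.sin(t)] for x in(-.07,.07) for t in th]
    ms=[(load(f),barmask(f,b)) for f,b in views]
    def cost(p):
        e=0
        for d,m in ms:
            h=cv2.convexHull(proj(d,fr(p,pts)).astype(np.float32)); k=np.zeros((m.shape[0],m.shape[1]),np.uint8)
            cv2.fillConvexPoly(k,np.round(h*16).astype(np.int32),1,shift=4); e+=(k!=m).sum()/m.sum()
        return e
    s=np.array([[0,0,0],[.01,0,0],[0,.01,0],[0,0,.1]]); r=minimize(cost,p0,method='Nelder-Mead',options=dict(initial_simplex=s+p0,xatol=1e-4,fatol=1e-5))
    return r.x,r.fun
E
python3 - <<'E'
from fit import *
S,D=load('scene0'),load('side0')
f=lambda u,v:np.array([(u+.5)/3.1-.5+220,(v+.5)/3.1-.5+160]); g=lambda u,v:np.array([(u+.5)/3.4-.5+140,(v+.5)/3.4-.5+200])
A=[([-.13,-.078,0],f(429,187)),([.11,-.078,0],f(475,415)),([-.13,.06,.03],f(583,152)),([.11,.06,.044],f(650,373)),([.11,-.056,.044],f(508,387))]
B=[([-.13,-.078,0],g(670,342)),([-.13,.06,0],g(545,487)),([.11,.06,.03],g(184,290)),([.11,-.078,0],g(335,211)),([.11,-.056,.044],g(307,175))]
def res(p,q=(A,B)): return np.concatenate([(proj(d,fr(p,[a for a,_ in Q]))-np.array([b for _,b in Q])).ravel() for d,Q in zip((S,D),q)])
r=least_squares(res,[.6,.15,0],loss='soft_l1'); print('cradle',r.x,'\n',res(r.x).reshape(-1,2).round(1).tolist())
b0=ray(S,306,256,.024); print(b0)
p,c=fitbar([('scene0',(285,220,325,292)),('side0',(285,205,365,260))],[b0[0],b0[1],r.x[2]]); print('bar',p,c)
for v in (('scene0',(285,220,325,292)),('side0',(285,205,365,260))): print(v[0],fitbar([v],p))
k,s=np.cos(r.x[2]),np.sin(r.x[2]); d=p[:2]-r.x[:2]; print('bar in cradle',k*d[0]+s*d[1],-s*d[0]+k*d[1],p[2]-r.x[2])
for n,(u,v) in dict(egg=(344,318),redN_end=(301,213),redN_o=(330,182),black_end=(267,240),redF_end=(278,303),hippo=(186,305)).items():
    w=ray(S,u,v,.012)[:2]-r.x[:2]; print(n,(k*w[0]+s*w[1]).round(3),(-s*w[0]+k*w[1]).round(3))
E
```

```text
cradle [0.55081955 0.18276369 0.171034  ] 
 [[-0.9, 0.1], [0.0, 0.7], [-0.1, -0.6], [-0.5, -1.2], [-0.6, -0.6], [0.4, -0.3], [-1.0, 1.1], [-1.3, 0.9], [-0.1, -0.0], [-0.1, -1.3]]
[ 0.57867221 -0.04875411  0.024     ]
bar [ 0.57808824 -0.05034705  0.14715505] 0.28320403966363283
scene0 (array([ 0.57808824, -0.05034705,  0.14715505]), np.float64(0.1383442265795207))
side0 (array([ 0.57807088, -0.05071163,  0.152537  ]), np.float64(0.13862928348909656))
bar in cradle -0.012804940015484 -0.23435065867040877 -0.02387894576796118
egg 0.174 -0.162
redN_end -0.165 -0.229
redN_o -0.267 -0.134
black_end -0.085 -0.329
redF_end 0.111 -0.317
hippo 0.087 -0.541
```

Emit:
play_rows --steps "3.36 -2.29 0 0 0 0 100;3.36 -2.29 0 0 0 0 100;3.36 -2.29 0 0 0 0 100;3.36 -2.29 0 0 0 0 100;3.36 -2.29 0 0 0 0 100"

```text
time: 0.52
ee_pos: [0.3, -0.4446, 0.292]
ee_rot: [-0.0, 0.991, 0.136, -0.0]
contact_force: [0.6, 0.5, 0.2]
width: 0.0919
```

Emit:
play_rows --steps "3.36 -2.29 0 0 0 0 100;3.36 -2.29 0 0 0 0 100;3.36 -2.29 0 0 0 0 100;3.36 -2.29 0 0 0 0 100;3.36 -2.29 0 0 0 0 100"

```text
time: 0.93
ee_pos: [0.431, -0.2891, 0.2921]
ee_rot: [-0.0, 0.991, 0.136, -0.0]
contact_force: [0.9, -0.8, 0.3]
width: 0.0917
```

Emit:
play_rows --steps "3.36 -2.29 0 0 0 0 100;3.36 -2.29 0 0 0 0 100;3.36 -2.29 0 0 0 0 100;3.36 -2.29 0 0 0 0 100;3.36 -2.29 0 0 0 0 100"

```text
time: 1.35
ee_pos: [0.562, -0.1336, 0.292]
ee_rot: [-0.0, 0.991, 0.136, -0.0]
contact_force: [0.3, -1.3, -0.8]
width: 0.0922
```

Emit:
play_rows --steps "3.36 -2.29 0 0 0 -0.12 100;0 0 0 0 0 -0.12 100;0 0 0 0 0 -0.12 100;0 0 0 0 0 -0.12 100;0 0 0 0 0 -0.12 100"

```text
time: 1.77
ee_pos: [0.5873, -0.1039, 0.2916]
ee_rot: [-0.0, 0.905, 0.426, -0.001]
contact_force: [-0.6, -0.2, -0.8]
width: 0.0918
```

Emit:
play_rows --steps "0 0 0 0 0 -0.12 100;0 0 0 0 0 -0.12 100;0 0 0 0 0 -0.12 100;0 0 0 0 0 -0.12 100;0 0 0 0 0 -0.12 100"

```text
time: 2.18
ee_pos: [0.5871, -0.1043, 0.2918]
ee_rot: [-0.0, 0.739, 0.674, -0.0]
contact_force: [-0.1, 0.4, 0.7]
width: 0.0915
```

Emit:
play_rows --steps "0 0 0 0 0 -0.12 100;0 0 0 0 0 -0.12 100;0 0 0 0 0 0 100;0 0 0 0 0 0 100"

```text
time: 2.52
ee_pos: [0.5872, -0.1044, 0.2918]
ee_rot: [-0.0, 0.657, 0.754, -0.0]
contact_force: [-0.4, -0.2, -0.1]
width: 0.0919
```

```bash
cat > st.py <<'E'
from h import *
from scipy.spatial.transform import Rotation as R
C=np.array([.5508,.1828,0]);A=.171
def rep(goal=None,yaw=A):  # goal: TCP xyz in cradle frame
    s=readout.read_state(); M=R.from_quat(np.roll(s['ee_rot'],-1)); Q=R.from_euler('z',A)
    print('t',round(s['time'],2),'TCP cradle mm',(Q.inv().apply(s['ee_pos']-C)*1e3).round(1),'F cradle',Q.inv().apply(s['contact_force']).round(1),'w',round(s['width'],4),'j',s['joints'].round(2))
    T=R.from_matrix(np.c_[[-np.sin(-yaw)*-1,-np.cos(yaw),0],[np.cos(yaw),np.sin(yaw),0],[0,0,-1]])
    T=R.from_matrix(np.c_[[np.sin(yaw),-np.cos(yaw),0],[np.cos(yaw),np.sin(yaw),0],[0,0,-1]])
    print('tool axes',M.as_matrix().round(3).tolist(),'turn',(M.inv()*T).as_rotvec().round(4))
    if goal is not None: print('shift cm (tool now)',(M.inv().apply(C+Q.apply(goal)-s['ee_pos'])*100).round(2))
E
python3 -c "
from st import *
rep([-.013,-.287,.2])"
```

```text
t 2.52 TCP cradle mm [ -13.  -289.2  291.8] F cradle [-0.4 -0.1 -0.1] w 0.0919 j [ 0.46  0.45 -0.54  1.61  0.25  1.15  0.  ]Traceback (most recent call last):
  File "<string>", line 3, in <module>
    rep([-.013,-.287,.2])
    ~~~^^^^^^^^^^^^^^^^^^
  File "st.py", line 7, in rep
    T=R.from_matrix(np.c_[[-np.sin(-yaw)*-1,-np.cos(yaw),0],[np.cos(yaw),np.sin(yaw),0],[0,0,-1]])
  File "scipy/spatial/transform/_rotation.pyx", line 1143, in scipy.spatial.transform._rotation.Rotation.from_matrix
ValueError: Non-positive determinant (left-handed or null coordinate frame) in rotation matrix 0: [[-0.17016785  0.98541509  0.        ]
 [-0.98541509  0.17016785  0.        ]
 [ 0.          0.         -1.        ]].
```

Emit:
play_rows --steps "0 0 4 0 0 -0.034 100;0 0 4 0 0 0 100;0 0 4 0 0 0 100;0 0 2 0 0 0 100;0 0 0 0 0 0 100"

```text
time: 2.93
ee_pos: [0.5844, -0.1044, 0.1473]
ee_rot: [-0.003, 0.644, 0.765, -0.002]
contact_force: [-1.1, 0.5, -0.4]
width: 0.0918
```

```bash
sed -i '/sin(-yaw)/d; s/\[np.sin(yaw),-np.cos(yaw),0\]/[-np.sin(yaw),np.cos(yaw),0]/' st.py; python3 -c "
from st import *
rep([-.013,-.287,.082])
snap('scene','s1');a=cv2.imread('pics/s1.png')[170:340,220:475]; cv2.imwrite('pics/c3.png',cv2.resize(a,None,fx=3,fy=3,interpolation=2))"
```

```text
t 2.93 TCP cradle mm [ -15.8 -288.7  147.3] F cradle [-1.   0.7 -0.4] w 0.0918 j [ 0.43  0.6  -0.49  1.77  0.35  0.87 -0.06]
tool axes [[-0.171, 0.985, -0.008], [0.985, 0.171, 0.001], [0.002, -0.008, -1.0]] turn [-0.0082 -0.0022  0.0011]
shift cm (tool now) [0.16 0.33 6.53]
```

View pics/c3.png

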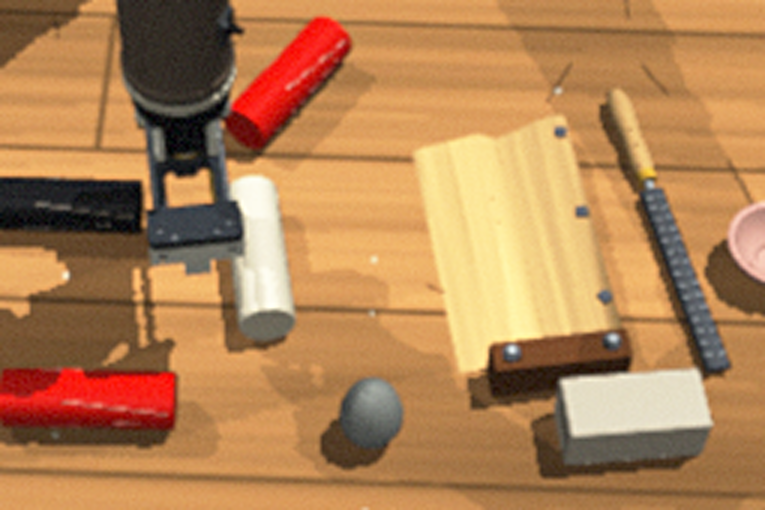

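The hand hangs over the gap between the black bar's end (140,205) and the cream bar (260,260). Descending now.

Emit:
play_rows --steps "0.1 0.3 2.5 -0.008 0 0 100;0 0 2.5 0 0 0 100;0 0 1.5 0 0 0 100;0 0 0 0 0 0 100"

```text
time: 3.32
ee_pos: [0.5902, -0.1027, 0.0865]
ee_rot: [0.002, 0.643, 0.766, 0.003]
contact_force: [0.1, 0.8, 0.2]
width: 0.0921
```

```bash
python3 -c "
from st import *
rep([-.013,-.267,.082])"
```

```text
t 3.32 TCP cradle mm [  -9.8 -288.1   86.5] F cradle [0.3 0.8 0.2] w 0.0921 j [ 0.39  0.67 -0.45  1.81  0.41  0.75 -0.11]
tool axes [[-0.173, 0.985, 0.006], [0.985, 0.173, 0.001], [0.0, 0.006, -1.0]] turn [ 0.0064 -0.0002  0.0028]
shift cm (tool now) [ 2.11 -0.32  0.45]
```

Emit:
play_rows --steps "0.6 -0.3 0.4 0.006 0 0 100;0.6 0 0 0 0 0 100;0.4 0 0 0 0 0 100;0.4 0 0 0 0 0 100;0.4 0 0 0 0 0 100"

```text
time: 3.73
ee_pos: [0.584, -0.0791, 0.0844]
ee_rot: [0.002, 0.642, 0.766, 0.001]
contact_force: [-0.5, 0.1, -0.6]
width: 0.0918
```

Emit:
play_rows --steps "0.5 0 0 0 0 0 100;0.5 0 0 0 0 0 100;0.6 0 0 0 0 0 100;0.6 0 0 0 0 0 100;0.6 0 0 0 0 0 100"

```text
time: 4.15
ee_pos: [0.5783, -0.0512, 0.0832]
ee_rot: [0.001, 0.642, 0.767, 0.001]
contact_force: [0.1, -0.3, 0.6]
width: 0.092
```

```bash
python3 -c "
from st import *
rep([-.013,-.12,.082])"
```

```text
t 4.15 TCP cradle mm [ -12.7 -235.3   83.2] F cradle [ 0.1 -0.3  0.6] w 0.092 j [ 0.31  0.66 -0.45  1.86  0.41  0.72 -0.2 ]
tool axes [[-0.175, 0.985, 0.002], [0.985, 0.175, 0.0], [0.0, 0.002, -1.0]] turn [ 0.0019 -0.0002  0.0051]
shift cm (tool now) [11.53  0.03  0.12]
```

Emit:
play_rows --steps "0.6 0 0 0 0 0.004 100;0.6 0 0 0 0 0 100;0.6 0 0 0 0 0 100;0.6 0 0 0 0 0 100;0.6 0 0 0 0 0 100"

```text
time: 4.57
ee_pos: [0.5732, -0.0219, 0.0832]
ee_rot: [0.001, 0.644, 0.765, 0.001]
contact_force: [0.7, -0.7, 0.9]
width: 0.0918
```

Emit:
play_rows --steps "0.5 0 0 0 0 0 100;0.5 0 0 0 0 0 100;0.5 0 0 0 0 0 100;0.5 0 0 0 0 0 100;0.5 0 0 0 0 0 100"

```text
time: 4.98
ee_pos: [0.569, 0.0025, 0.0832]
ee_rot: [0.001, 0.644, 0.765, 0.001]
contact_force: [-0.0, -0.5, 0.3]
width: 0.0916
```

```bash
python3 -c "
from st import *
rep([-.013,-.12,.082])
snap('scene','s2');a=cv2.imread('pics/s2.png')[170:340,220:475]; cv2.imwrite('pics/c4.png',cv2.resize(a,None,fx=3,fy=3,interpolation=2))"
```

```text
t 4.98 TCP cradle mm [ -12.8 -180.7   83.2] F cradle [-0.1 -0.5  0.3] w 0.0916 j [ 0.22  0.64 -0.45  1.88  0.41  0.7  -0.3 ]
tool axes [[-0.171, 0.985, 0.002], [0.985, 0.171, 0.0], [-0.0, 0.002, -1.0]] turn [0.002  0.0001 0.0008]
shift cm (tool now) [ 6.07 -0.02  0.12]
```

View pics/c4.png

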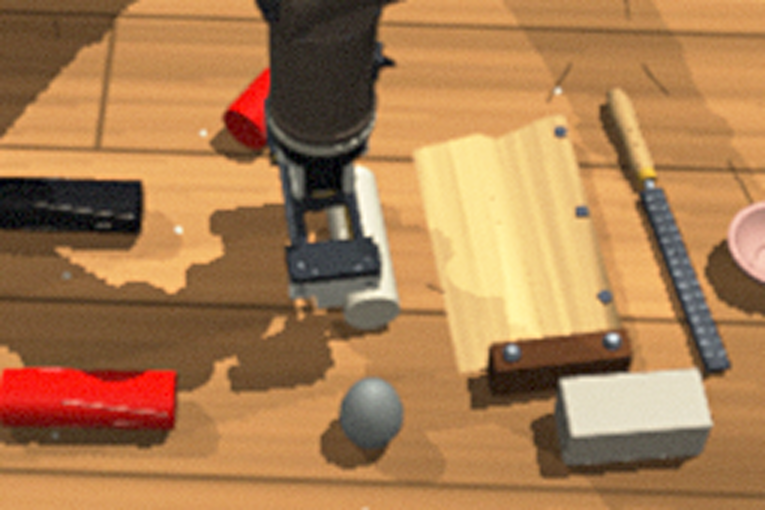

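The bar rides parallel just ahead of the fingers, far end at (368,308). The red bar, black bar and egg are untouched, so I'll carry on to the ramp.

Emit:
play_rows --steps "0.5 0 0 0 0 0 100;0.5 0 0 0 0 0 100;0.5 0 0 0 0 0 100;0.5 0 0 0 0 0 100;0.5 0 0 0 0 0 100"

```text
time: 5.45
ee_pos: [0.5647, 0.0273, 0.0832]
ee_rot: [0.001, 0.644, 0.765, 0.001]
contact_force: [0.2, -0.8, 0.2]
width: 0.092
```

Emit:
play_rows --steps "0.5 0 0 0 0 0 100;0.5 0 0 0 0 0 100;0.5 0 0 0 0 0 100;0.5 0 0 0 0 0 100;0.5 0 0 0 0 0 100"

```text
time: 5.87
ee_pos: [0.5604, 0.052, 0.0832]
ee_rot: [0.001, 0.644, 0.765, 0.001]
contact_force: [-0.4, 0.2, -1.0]
width: 0.0917
```

Emit:
play_rows --steps "0.4 0 0 0 0 0 100;0.4 0 -0.1 0 0 0 100;0.4 0 -0.1 0 0 0 100;0.4 0 -0.1 0 0 0 100;0.4 0 -0.1 0 0 0 100"

```text
time: 6.28
ee_pos: [0.5574, 0.0699, 0.0875]
ee_rot: [0.001, 0.644, 0.765, 0.0]
contact_force: [1.0, -6.3, 3.2]
width: 0.0922
```

```bash
python3 -c "
from st import *
rep([-.013,-.052,.09])"
```

```text
t 6.28 TCP cradle mm [ -12.7 -112.4   87.5] F cradle [-0.  -6.4  3.2] w 0.0922 j [ 0.09  0.63 -0.45  1.9   0.41  0.7  -0.42]
tool axes [[-0.17, 0.985, 0.002], [0.985, 0.17, -0.002], [-0.002, 0.002, -1.0]] turn [ 0.002   0.0022 -0.0002]
shift cm (tool now) [ 6.04 -0.03 -0.27]
```

Emit:
play_rows --steps "0.4 0 -0.1 0 0 0 100;0.4 0 -0.1 0 0 0 100;0.4 0 -0.1 0 0 0 100;0.4 0 -0.1 0 0 0 100;0.4 0 -0.1 0 0 0 100"

```text
time: 6.7
ee_pos: [0.5541, 0.0893, 0.0925]
ee_rot: [0.002, 0.644, 0.765, 0.0]
contact_force: [1.2, -6.4, 3.3]
width: 0.0915
```

Emit:
play_rows --steps "0.4 0 -0.1 0 0 0 100;0.4 0 -0.1 0 0 0 100;0.4 0 -0.1 0 0 0 100;0.4 0 0 0 0 0 100;0 0 0 0 0 0 100"

```text
time: 7.12
ee_pos: [0.5511, 0.1065, 0.0956]
ee_rot: [0.001, 0.644, 0.765, 0.001]
contact_force: [0.4, -4.3, 2.6]
width: 0.0916
```

```bash
python3 -c "
from st import *
rep([-.013,-.052,.09])
snap('scene','s3');a=cv2.imread('pics/s3.png')[170:340,220:475]; cv2.imwrite('pics/c5.png',cv2.resize(a,None,fx=3,fy=3,interpolation=2))"
```

```text
t 7.12 TCP cradle mm [-12.7 -75.2  95.6] F cradle [-0.4 -4.3  2.6] w 0.0916 j [ 0.03  0.62 -0.45  1.9   0.4   0.71 -0.48]
tool axes [[-0.171, 0.985, 0.003], [0.985, 0.171, -0.0], [-0.001, 0.003, -1.0]] turn [0.0025 0.0009 0.0007]
shift cm (tool now) [ 2.32 -0.03  0.56]
```

View pics/c5.png

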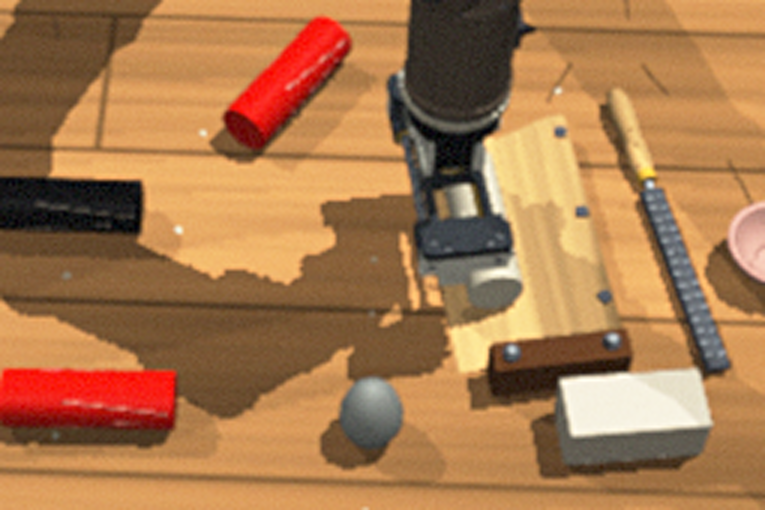

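The bar is about halfway up the ramp, parallel to the V, with its far end at (495,285). Next I'll ease it over the crest.

Emit:
play_rows --steps "0.4 0 0 0 0 0 100;0.4 0 -0.1 0 0 0 100;0.4 0 -0.1 0 0 0 100;0.3 0 0 0 0 0 100;0.3 0 0 0 0 0 100"

```text
time: 7.58
ee_pos: [0.5481, 0.1232, 0.0973]
ee_rot: [0.001, 0.644, 0.765, 0.0]
contact_force: [0.7, -4.2, 2.1]
width: 0.0916
```

Emit:
play_rows --steps "0.3 0 0 0 0 0 100;0.3 0 0 0 0 0 100;0.2 0 0 0 0 0 100;0.2 0 0 0 0 0 100;0.2 0 0 0 0 0 100"

```text
time: 8.0
ee_pos: [0.5455, 0.1367, 0.0971]
ee_rot: [0.0, 0.644, 0.765, 0.001]
contact_force: [0.5, 0.6, 0.3]
width: 0.0917
```

```bash
python3 -c "
from st import *
rep([-.013,-.052,.09])"
```

```text
t 8.0 TCP cradle mm [-13.  -44.5  97.1] F cradle [0.6 0.5 0.3] w 0.0917 j [-0.02  0.62 -0.45  1.89  0.39  0.72 -0.53]
tool axes [[-0.172, 0.985, 0.002], [0.985, 0.172, 0.001], [0.0, 0.002, -1.0]] turn [ 0.0018 -0.0004  0.0014]
shift cm (tool now) [-0.75 -0.    0.71]
```

Emit:
play_rows --steps "-2 0 0 0 0 0 100;-1 0 -3 0 0 0 100;0 0 -4 0 0 0 50;0 -3 -2 0 0 0 0;0 -4 0 0 0 0 0"

```text
time: 8.42
ee_pos: [0.4856, 0.0963, 0.1912]
ee_rot: [0.003, 0.644, 0.765, 0.005]
contact_force: [0.3, 1.1, -0.2]
width: 0.0763
```

Emit:
play_rows --steps "0 -4 0 0 0 0 0;0 -2 0 0 0 0 0;0 0 0 0 0 0 0"

```text
time: 8.67
ee_pos: [0.4178, 0.0832, 0.1867]
ee_rot: [0.0, 0.643, 0.766, -0.001]
contact_force: [-0.8, -0.7, 1.4]
width: 0.0566
```

```bash
python3 - <<'E'
from st import *
rep([-.14,0,.088])
for n in('scene','side'): snap(n,n+'4')
a=cv2.imread('pics/scene4.png')[190:320,320:475];b=cv2.imread('pics/side4.png')[200:350,150:360]
f=lambda a:cv2.resize(a,(400,int(400*a.shape[0]/a.shape[1])),interpolation=2)
a,b=f(a),f(b);h=max(len(a),len(b));z=np.zeros((h,800,3),np.uint8);z[:len(a),:400]=a;z[:len(b),400:]=b;cv2.imwrite('pics/c6.png',z)
E
```

```text
t 8.67 TCP cradle mm [-148.1  -75.5  186.7] F cradle [-0.9 -0.5  1.4] w 0.0566 j [ 0.15  0.31 -0.58  2.13  0.25  0.77 -0.4 ]
tool axes [[-0.172, 0.985, -0.001], [0.985, 0.172, -0.002], [-0.002, -0.001, -1.0]] turn [-0.0015  0.0022  0.0021]
shift cm (tool now) [7.57 0.84 9.85]
```

View pics/c6.png

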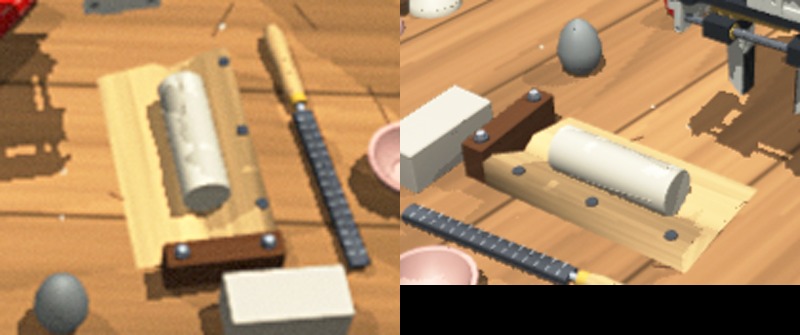

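The bar lies in the V, parallel and centred, short of the stop; the near end is clear. Next the fingers close and go down behind the near end.

Emit:
play_rows --steps "3.8 0.2 0 0 0 0 0;3.8 0.2 0 0 0 0 0;0 0 0 0 0 0 0;0 0 0 0 0 0 0;0 0 0 0 0 0 0"

```text
time: 9.18
ee_pos: [0.4142, 0.1602, 0.1868]
ee_rot: [0.001, 0.643, 0.765, 0.001]
contact_force: [-0.1, 0.2, 0.5]
width: 0.0153
```

Emit:
play_rows --steps "0 0 2.5 0 0 0 0;0 0 2.5 0 0 0 0;0 0 2.5 0 0 0 0;0 0 2 0 0 0 0;0 0 0 0 0 0 0"

```text
time: 9.6
ee_pos: [0.4128, 0.1578, 0.0889]
ee_rot: [-0.0, 0.645, 0.765, -0.002]
contact_force: [-0.8, -0.4, 0.1]
width: 0.0004
```

```bash
python3 - <<'E'
from st import *
rep([-.105,0,.089])
from fit import *
print(fitbar([('scene4',(375,210,412,274))],[.565,.18,.171],z=.0317)) if 0 else None
r,c=fitbar([('scene4',(375,210,415,280)),('side4',(225,255,305,315))],C.tolist()[:2]+[A],z=.0317);d=r[:2]-C[:2];print(r,c,d@[np.cos(A),np.sin(A)],d@[-np.sin(A),np.cos(A)])
E
```

```text
t 9.6 TCP cradle mm [-140.3   -1.2   88.9] F cradle [-0.8 -0.3  0.1] w 0.0004 j [-0.11  0.5  -0.48  2.18  0.43  0.56 -0.75]
tool axes [[-0.169, 0.986, -0.003], [0.986, 0.169, -0.002], [-0.002, -0.003, -1.0]] turn [-0.0033  0.0017 -0.0011]
shift cm (tool now) [ 0.12  3.53 -0.02]
[0.5373438  0.17874743 0.15430961] 0.21992967489744258 -0.013949562420325624 -0.0017036550574515887
```

Emit:
play_rows --steps "0.1 0.8 0 0 0 0 0;0 0.8 0 0 0 0 0;0 0.8 0 0 0 0 0;0 0.6 0 0 0 0 0;0 0.5 0 0 0 0 0"

```text
time: 10.02
ee_pos: [0.4499, 0.1671, 0.093]
ee_rot: [0.001, 0.644, 0.765, 0.002]
contact_force: [-0.4, -0.4, 0.4]
width: 0.0004
```

Emit:
play_rows --steps "0 0.4 0 0 0 0 0;0 0.4 0 0 0 0 0;0 0.4 0 0 0 0 0;0 0.4 0 0 0 0 0;0 0.4 0 0 0 0 0"

```text
time: 10.43
ee_pos: [0.4667, 0.1699, 0.092]
ee_rot: [0.0, 0.644, 0.765, -0.0]
contact_force: [-6.0, -0.6, 3.3]
width: 0.0004
```

Emit:
play_rows --steps "0 0.4 0 0 0 0 0;0 0.4 0 0 0 0 0;0 0.4 0 0 0 0 0;0 0.4 0 0 0 0 0;0 0.4 0 0 0 0 0"

```text
time: 10.85
ee_pos: [0.4864, 0.1734, 0.092]
ee_rot: [0.0, 0.644, 0.765, -0.001]
contact_force: [-5.5, -1.4, 3.6]
width: 0.0005
```

```bash
python3 -c "
from st import *
rep([-.049,0,.089])"
```

```text
t 10.85 TCP cradle mm [-65.    1.6  92. ] F cradle [-5.6 -0.5  3.6] w 0.0005 j [-0.09  0.58 -0.48  2.01  0.42  0.66 -0.68]
tool axes [[-0.171, 0.985, -0.0], [0.985, 0.171, -0.001], [-0.001, -0.001, -1.0]] turn [-0.0005  0.0009  0.0013]
shift cm (tool now) [-0.17  1.6   0.3 ]
```

Emit:
play_rows --steps "0 0.3 0.1 0 0 0 0;0 0.3 0.1 0 0 0 0;0 0.3 0 0 0 0 0;0 0.2 0 0 0 0 0;0 0.2 0 0 0 0 0"

```text
time: 11.27
ee_pos: [0.4999, 0.1758, 0.0899]
ee_rot: [0.0, 0.644, 0.765, 0.0]
contact_force: [-3.8, -0.5, -0.3]
width: 0.0006
```

```bash
python3 -c "
from st import *
rep([-.049,0,.089])"
```

```text
t 11.27 TCP cradle mm [-51.3   1.8  89.9] F cradle [-3.8  0.1 -0.3] w 0.0006 j [-0.09  0.59 -0.48  1.98  0.43  0.67 -0.67]
tool axes [[-0.171, 0.985, 0.001], [0.985, 0.171, -0.0], [-0.0, 0.001, -1.0]] turn [0.0009 0.0004 0.0011]
shift cm (tool now) [-0.18  0.23  0.09]
```

Emit:
play_rows --steps "0 0.1 0 0 0 0 0;0 0.1 0 0 0 0 0;0 0.1 0 0 0 0 0"

```text
time: 11.52
ee_pos: [0.5032, 0.1764, 0.09]
ee_rot: [0.001, 0.644, 0.765, 0.001]
contact_force: [-2.4, 0.0, -2.2]
width: 0.0004
```

```bash
python3 -c "
from st import *
rep([-.049,0,.089])"
```

```text
t 11.52 TCP cradle mm [-48.    1.8  90. ] F cradle [-2.4  0.4 -2.2] w 0.0004 j [-0.09  0.6  -0.48  1.97  0.43  0.67 -0.66]
tool axes [[-0.171, 0.985, 0.002], [0.985, 0.171, 0.0], [-0.0, 0.002, -1.0]] turn [0.0016 0.0002 0.0009]
shift cm (tool now) [-0.18 -0.1   0.1 ]
```

Emit:
play_rows --steps "0 0.1 0 0 0 0 0;0 0.1 0 0 0 0 0"

```text
time: 11.68
ee_pos: [0.5038, 0.1765, 0.0899]
ee_rot: [0.0, 0.644, 0.765, -0.001]
contact_force: [-12.3, -3.5, 6.9]
width: 0.0003
```

Emit:
play_rows --steps "0 0.1 0 0 0 0 0;0 0.1 0 0 0 0 0"

```text
time: 11.85
ee_pos: [0.504, 0.1766, 0.0898]
ee_rot: [-0.001, 0.643, 0.765, -0.002]
contact_force: [-18.8, -2.6, 11.0]
width: 0.0003
```

The force climbs sharply while the position stays put, so the bar has reached the stop. I'll back off straight, rise, and check.

Emit:
play_rows --steps "0 -0.2 0 0 0 0 0;0 -0.3 0 0 0 0 0;0 -2 0 0 0 0 0;0 -4 0 0 0 0 0;0 -2 -2 0 0 0 0"

```text
time: 12.27
ee_pos: [0.4196, 0.1614, 0.1079]
ee_rot: [-0.0, 0.644, 0.765, -0.001]
contact_force: [-0.8, 0.2, 0.7]
width: 0.0003
```

Emit:
play_rows --steps "0 -2 -4 0 0 0 0;-2 -2 -4 0 0 0 0;-3 0 -3 0 0 0 0;-3 0 0 0 0 0 0;0 0 0 0 0 0 0"

```text
time: 12.68
ee_pos: [0.4035, 0.0764, 0.2126]
ee_rot: [0.004, 0.646, 0.763, 0.002]
contact_force: [-0.6, -0.8, -0.5]
width: 0.0004
```

```bash
python3 - <<'E'
from st import *
from fit import *
rep()
for n in('scene','side'): snap(n,n+'5')
r,c=fitbar([('scene5',(375,210,420,300)),('side5',(205,235,300,315))],[C[0]+.039,C[1]+.007,A],z=.0317);d=r[:2]-C[:2];print(r,c,d@[np.cos(A),np.sin(A)],d@[-np.sin(A),np.cos(A)])
a=cv2.imread('pics/scene5.png')[160:330,220:475];b=cv2.imread('pics/side5.png')[215:325,160:320]
f=lambda a:cv2.resize(a,(400,int(400*a.shape[0]/a.shape[1])),interpolation=2)
a,b=f(a),f(b);h=max(len(a),len(b));z=np.zeros((h,800,3),np.uint8);z[:len(a),:400]=a;z[:len(b),400:]=b;cv2.imwrite('pics/c7.png',z)
E
```

```text
t 12.68 TCP cradle mm [-163.2  -79.8  212.6] F cradle [-0.8 -0.7 -0.5] w 0.0004 j [ 0.2   0.24 -0.61  2.13  0.2   0.81 -0.36]
tool axes [[-0.165, 0.986, 0.008], [0.986, 0.165, -0.002], [-0.003, 0.008, -1.0]] turn [ 0.0076  0.003  -0.0052]
[0.59025781 0.1877159  0.1618178 ] 0.35558200925487793 0.0397188507872204 -0.001870246276852068
```

View pics/c7.png

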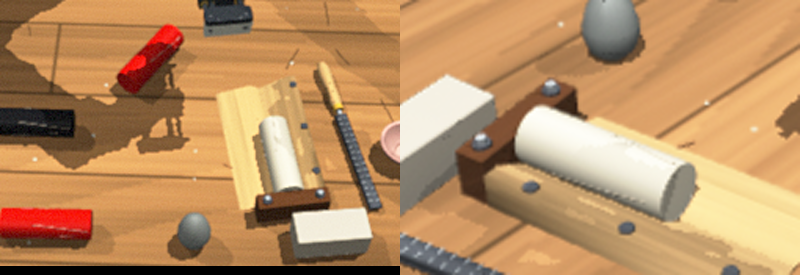

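The bar lies in the V with its far end against the stop. It fits at x = +39.7 mm against the +40 mm seat, everything else looks unmoved, and the hand is clear.

```bash
python3 -c "
from h import *
print(robot.job_done())"
```

```text
the job is handed in; nothing more can be done
None
```

I rolled the cream bar along the bench with the open fingertips, up the ramp and over the crest into the V. Then I closed the fingers and pushed it endwise until it butted against the end stop, and handed the job in at about 12.7 s of the 51 s allowed.

- **Position:** the last camera fit puts the bar's centre at x = +39.7 mm and y = −1.9 mm in the cradle's frame (seat: +40 and 0). The sideways offset is about the camera's 2 mm calibration.
- **Fit quality:** the outlines matched less closely in this last fit than in the earlier ones, because the stop hides part of the bar. The measured bar angle came out about 0.01 rad off the V.
- **Contact with the stop:** the force rose to about 19 N horizontally and 11 N vertically while the hand stood still. Rolling and sliding stayed at about 4–7 N in the readings.
- **Everything else:** in the last pictures I saw no change in the red and black bars, egg, block, rasp or dish. I did not look closely at the hippo and mallet again, but the hand never came near them low down.
- **Hand:** it finished about 0.21 m above the bench, touching nothing.

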